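# Comb the stirring rods into the grooves of the rod tray

## Robot

A 6-joint arm with a two-finger parallel gripper is mounted at the origin on a cart in front of the work surface, level with it; the furniture and walls round the work are solid. World frame = base frame: x ahead of the robot, y to its left, z up, the work surface at z = 0. Lengths are in m, angles in rad, forces in N, time in s.
With the tool pointing down it reaches from about 0.3 to 0.875 m from the base axis. Payload 6.4 kg.
Tool frame: the origin (TCP) lies on the front face of the gripper's body, between the roots of the fingers; the fingertips stand 73 mm ahead of it and the grasp point (between the pads) lies ctrl.pinch_z ahead of it (ctrl.pinch_z is the distance from the TCP to the grasp point, in m); z points along the fingers, x is the direction in which the jaws open and shut, and the axes are right-handed (so a half turn about z gives the same grasp; the last joint's range is limited). The gripper opens to 85 mm and grips with 20 to 120 N. Pads are 22 mm wide; open, the fingers measure 114 mm over their backs; the gripper's body (76 mm by 85 mm) begins 54 mm behind the grasp point. The pads swing forward as they close: fully open they stand 13 mm farther back than shut.
Start: joints at [1.02, 0.181, 1.607, -0, 1.354, -0.206], TCP at [0.194, 0.541, 0.304] pointing down, gripper open.
Joint ranges: [-2.99, 2.99], [-0.89, 2.07], [0.3, 2.58], [-1.14, 4.28], [0, 2.63], [-3.12, 3.12]. Speed limits (rad/s): [2.57, 2.57, 3.01, 3.14, 3.14, 3.14].

## Interface

Orientations are given as a unit quaternion [w, x, y, z].
In Python, from bench import ctrl gives the robot as it stands.
- The arm moves only by the tool move_arm, never from a script. Its argument "rows" is text: rows parted by semicolons, each of 7 numbers parted by spaces: the shift along the tool's x, y, z in cm, then the turn, a rotation vector about the tool's x, y, z in degrees, then the opening, from 0 (shut) to 1 (fully open). In form: x y z rx ry rz grip; .... A call has 1 to 20 rows; each row shifts and turns the commanded pose from where the row before left it, along the tool's axes as they then stand; what a row does not reach is not made up. A row lasts 1/10 s, in which the tool goes at most 50 mm and 8.59 degrees, less where a joint would pass 70% of its speed; a pose out of reach is approached as far as the arm can. A call with a gripper value outside its range is refused whole. The fingers move at their own pace and stop on an object; the grip force is fixed at half the most. Time passes only in rows, so rows that do not move let the fingers close. It gives the time, the measured TCP pose, the force and the opening at its end, in the units of the state.
- ctrl.get_obs(): the state, without advancing time (a new reading comes with each control period).
- ctrl.camera(name): name is "scene" or "top" or "wrist"; returns a dict with "color" (384x512x3 uint8, blue, green, red), "fx", "fy", "cx", "cy" (pixels), "rvec" (rotation vector, rad) and "tvec" (3), from world to camera coordinates, as OpenCV has them. Camera axes: x right, y down, z forward; pixel columns grow to the right and rows downward; lengths in m; the calibration is good to about 2 mm. A picture is of the moment at which its call begins. There is no depth.
- ctrl.hand_in(): hands the job in, once; it reports no verdict.
Trained networks look in the newest picture that a camera, given by its name, has taken for a name from the list of things; names that differ only in an ending like _2 or _b are one class to them, and where a whole thing is asked for, a point or a joint stands for the part that bears it (a point fixed in the world has none). Each returns a list of dicts, best first, with "confidence" (0 to 1); they miss things now and then, are a little off and sometimes report something else, mostly with a low value. They report only what shows in the picture. A call takes as long as a camera call.
- ctrl.look_for(camera, query): "bbox" ([left, top, right, bottom] in pixels, round what is visible of it).
- ctrl.trace(camera, query): "region" (384x512 bool, what is visible of it) and "bbox" ([left, top, right, bottom] in pixels, round what is visible of it).
The state is a dict: "time_s": time; "q": joint angles; "dq": joint speeds; "joint_efforts": joint torques, N m; "eef_pos": TCP position; "eef_rot": TCP orientation; "wrist_force": force on the tool from outside, world axes, zero at the start; "torque": the same for the moment, N m; "opening": opening from 0.0 (shut) to 1.0 (fully open).
Only numpy, scipy, OpenCV 4.12 (cv2) and the standard library are available. Lean on these libraries where they do the work, as an engineer would, in place of code of your own. Each camera call takes 0.05 s, during which the arm holds its last target.

## Task

Take the rake from its black rest pad, set its tines down on the white bed of the grey tray behind the three scattered blue stirring rods, and comb the rods away from the flat end until each lies in a groove of its own, keeping the tines pressed lightly on the bed (about 5 N; over 12 N breaks the grooves) right through to the last grooves. Then stand the rake back upright in the middle of its pad and let go; keep the fingers off the clean rods and leave everything else where it is.

Things in the scene. Friction and masses are not known exactly. Their poses are not given: they have to be found in the camera images.
- tray: Fixed grey tray, 225 (x) x 142 (y) x 36 mm, walls 6 mm thick all round; inside it spans x -110 to +102.5 mm and y -65 to +65 mm from the origin, which lies at bench height under the tray; z up. In it lies a level white bed, its upper face anywhere from 14 to 24 mm above the origin: set by screws, different every time and not measured, so it must be felt for.
- tray_flat (a point): Point at bench height under the flat part of the tray's bed (tray x = -35 mm); axes as the tray's. The bed is flat from 75 mm to its -x side, at the tray's end wall, to 75 mm to its +x side, where the grooves begin. The three rods lie scattered on this flat part; about 35 mm at its -x end is free of rods, room to set the tines down.
- tray_grooves (a point): Point at bench height under the middle one of three straight grooves across the tray (along y); axes as the tray's. Groove centres at x = -18, 0, +18 mm from here (tray x = 45, 63, 81), each 9.5 mm wide, 8.6 mm deep, ribs and land flush with the flat part. A rod in a groove lies 0.6 mm below the ribs: the rake passes over it and takes the next rod on to the next groove.
- rod_0: Blue round slippery (PTFE) stirring rod, 14 g, 8 mm in diameter, 100 mm long, lying on the flat part of the bed nearest its -x end, up to 0.27 rad askew; origin in its middle on its axis, its y along the rod (it rolls about y).
- rod_1: Second rod, the same, lying 36 mm farther on (+x of the tray).
- rod_2: Third rod, the same, 36 mm farther again, just before the grooves.
- rake: Loose rake, about 0.135 kg, upright on its pad: pale wooden handle 20 (x) x 30 mm (y), 45 to 117 mm above the origin, on a black beam 22 x 100 x 12 mm, sprung tines below. Origin at the bottom of the tines, in the middle; z up, y along the row; combs along its x, same both ways round. Gripped across its 20 mm (fingers closing along its x) it does not pitch while combing.
- rake_tines: The rake's row of seven blunt, slippery tines on a steel bar, 24 mm deep (x), 110 mm wide (y), gaps 6.7 mm; same origin and axes as the rake. It slides up towards the beam against a stiff spring of 9 N per mm, travel 4 mm. A load of 2 to 10 N while combing is right, more than 12 N on the tines at any time is too much.
- rest_pad: Fixed black rubber pad on the bench, 44 (x) x 140 (y) x 4 mm, on which the rake stands with its tines along the pad's y; origin in the middle of its underside. The centrifuge (body 0.25 m high, its front 0.48 m ahead of the robot) stands between pad and tray: carry the rake well above that height or well in front of it.
- coverslip_box: Bystander, loose: small blue-and-white box, 32x32x22 mm, origin at the middle of its underside. Leave it alone.
- tube_2: Bystander, loose: standing green-capped tube, 34 mm across, 114 mm high, origin at the middle of its underside. Leave it alone.
- bench_timer: Bystander, loose: small white bench timer, 66x66x17 mm, origin at the middle of its underside. Leave it alone.
- marker_red: Bystander, loose: red-capped felt marker lying down, 128 mm long, origin at the middle of its underside. Leave it alone.
- oil_bottle: Bystander, loose: small brown bottle with a black cap, 24 mm across, 58 mm high, origin at the middle of its underside. Leave it alone.
- petri_2: Bystander, loose: covered dish, 90 mm across, 16 mm high, origin at the middle of its underside. Leave it alone.

How it is judged:
By the outcome, as a careful person would: the job done as asked, in the order asked, and still so for the second after the job is handed in, with the robot touching nothing.
It also fails if it takes over 72 s, if anything falls off the work surface, if the arm or the gripper's body presses on something with over 40 N, if the wrist force passes 120 N, or if a joint passes its speed limit or range.

## Working session

There is one attempt and no reset: what is moved stays moved. The work goes in short steps, Python scripts to look and compute and a tool call to move; the robot and the scene stay as the last step left them, time stands still between calls to the robot, and variables do not carry over. Pictures are saved under pics/ and viewed, and the job is handed in when it is done.

Besides the shell and the picture viewer there is one more tool, called as name(argument=value, ...) on one line, values as JSON. move_arm: Moves the arm, as the interface text tells. Its arguments: {"type":"object","properties":{"rows":{"type":"string"}},"required":["rows"]}

```bash
mkdir -p pics; ls; python3 - <<'E'
from bench import ctrl
import cv2
o=ctrl.get_obs();print({k:(v if not hasattr(v,'round') else v.round(3)) for k,v in o.items()},ctrl.pinch_z)
for n in("scene","top","wrist"):
    c=ctrl.camera(n);cv2.imwrite(f"pics/{n}0.png",c["color"]);print(n,c["fx"],c["rvec"],c["tvec"])
    for q in("rake","rest_pad","tray","rod_0"):
        print(q,[(r["bbox"],round(r["confidence"],2)) for r in ctrl.look_for(n,q)][:4])
E
```

```text
pics
{'time_s': 0.0, 'q': array([ 1.02 ,  0.182,  1.608,  0.   ,  1.354, -0.206]), 'dq': array([-0.001,  0.001, -0.001,  0.   ,  0.001,  0.001]), 'joint_efforts': array([-1.0000e-03, -4.4485e+01, -3.5135e+01, -0.0000e+00,  9.0000e-03,
        0.0000e+00]), 'eef_pos': array([0.194, 0.541, 0.303]), 'eef_rot': array([ 0.   ,  0.818,  0.575, -0.001]), 'wrist_force': array([ 0.332, -0.235,  0.229]), 'torque': array([ 0.015,  0.017, -0.006]), 'opening': 0.9982630549817737} 0.0539
scene 455.17150807108993 [ 1.52078834 -2.29294117  0.69275881] [0.09941789 0.44609678 1.54134138]
rake []
rest_pad []
tray [([281.6, 155.0, 322.3, 207.3], 0.76)]
rod_0 [([296.2, 178.2, 316.5, 184.3], 0.6)]
top 393.6596522221309 [ 2.15160191 -2.20016     0.06353023] [-0.06817655  0.50285869  1.24892072]
rake [([104.7, 214.9, 144.3, 234.5], 0.62)]
rest_pad [([106.7, 208.5, 148.9, 235.9], 0.53), ([321.6, 194.6, 348.7, 201.5], 0.49)]
tray [([303.4, 169.7, 362.9, 235.7], 0.88)]
rod_0 [([316.8, 202.6, 346.4, 216.2], 0.59), ([319.9, 195.5, 352.1, 200.8], 0.44), ([334.9, 185.7, 352.8, 196.8], 0.41)]
wrist 339.4072791837523 [-2.36647046 -1.66527518 -0.24466991] [-0.57475641 -0.03823461  0.37882201]
rake [([149.5, 340.4, 222.6, 371.6], 0.7)]
rest_pad [([143.0, 333.9, 235.8, 355.8], 0.94)]
tray []
rod_0 []
```

```bash
python3 - <<'E'
import cv2,numpy as np
s=cv2.imread("pics/top0.png")
cv2.imwrite("pics/t1.png",np.hstack([cv2.resize(s[140:260,60:190],None,fx=3,fy=3),cv2.resize(s[140:260,280:410],None,fx=3,fy=3)]))
cv2.imwrite("pics/t2.png",np.vstack([cv2.resize(np.hstack([cv2.imread(f"pics/{n}0.png") for n in("scene","wrist")]),(800,300)),cv2.resize(s,(400,300)).repeat(2,1)[:, :800]]))
E
```

```text
(no output)
```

View pics/top0.png

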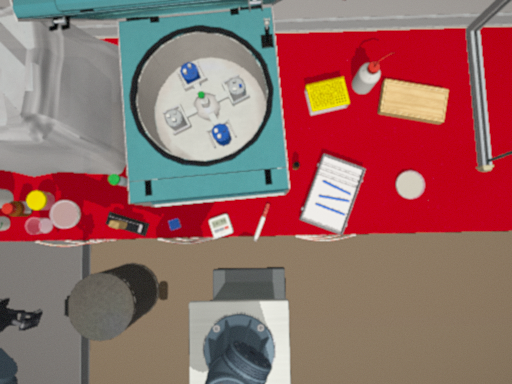

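View pics/t1.png

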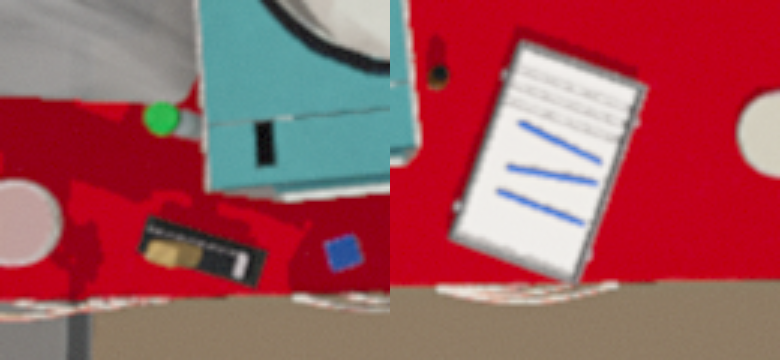

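View pics/wrist0.png

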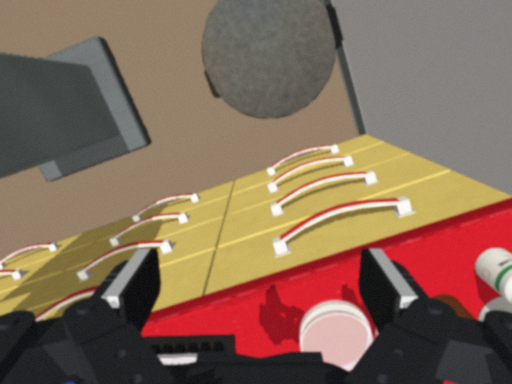

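View pics/scene0.png

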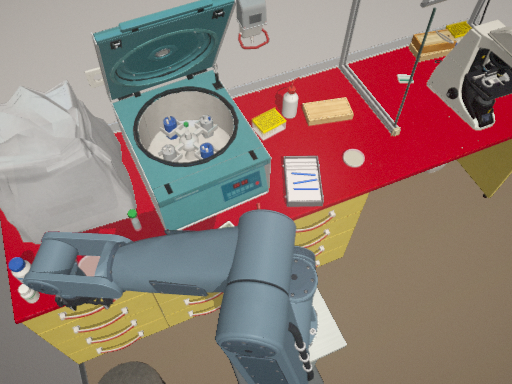

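```bash
cat > h.py <<'E'
import numpy as np,cv2
from bench import ctrl
from scipy.spatial.transform import Rotation as R
def cam(n):
    c=ctrl.camera(n);c["K"]=np.array([[c["fx"],0,c["cx"]],[0,c["fy"],c["cy"]],[0,0,1.]]);c["Rm"]=cv2.Rodrigues(np.array(c["rvec"],float))[0];c["t"]=np.array(c["tvec"],float).ravel();return c
def ray(c,u,v,z):
    d=c["Rm"].T@np.linalg.inv(c["K"])@np.array([u,v,1.]);o=-c["Rm"].T@c["t"];return o+d*(z-o[2])/d[2]
def proj(c,P):
    return cv2.projectPoints(np.atleast_2d(np.array(P,float)),np.array(c["rvec"],float),c["t"],c["K"],None)[0][:,0]
def box(x,y,th,pts):
    pts=np.array(pts,float);M=np.array([[np.cos(th),-np.sin(th)],[np.sin(th),np.cos(th)]])
    return np.c_[pts[:,:2]@M.T+[x,y],pts[:,2]]
def pose():
    o=ctrl.get_obs();w=o["eef_rot"];r=R.from_quat([w[1],w[2],w[3],w[0]]);return o,np.array(o["eef_pos"]),r
E
python3 - <<'E'
from h import *
c=cam("top")
print("cam",-c["Rm"].T@c["t"])
print("tcp px",proj(c,[[.194,.541,.304]]))
for z,p in ((.004,[(107,212),(112,209),(149,220),(146,236)]),(.036,[(323,153),(366,168.5),(342.5,236),(299.5,219)]),(.117,[(117,223)])):
    for q in p: print(q,ray(c,*q,z).round(4))
for n,p in dict(rod0=[(317,203),(345,214)],rod1=[(319,196),(349,200)],rod2=[(323.5,181),(350.5,193.5)]).items():
    print(n,[ray(c,*q,.024).round(3) for q in p])
for q in("rake","rest_pad","tube_2","centrifuge","petri_2"):
    try:
        for r in ctrl.trace("top",q)[:1]:
            m=r["region"].astype(np.uint8);print(q,r["bbox"],m.sum(),cv2.minAreaRect(cv2.findNonZero(m)))
    except Exception as e: print(q,e)
E
```

```text
cam [ 0.40714472 -0.09830904  1.28136114]
tcp px [[  8.92424383 311.95934091]]
(107, 212) [0.4426 0.4223 0.004 ]
(112, 209) [0.452  0.4059 0.004 ]
(149, 220) [0.4136 0.2847 0.004 ]
(146, 236) [0.3621 0.2945 0.004 ]
(323, 153) [ 0.6143 -0.2821  0.036 ]
(366, 168.5) [ 0.5614 -0.4164  0.036 ]
(342.5, 236) [ 0.3502 -0.3343  0.036 ]
(299.5, 219) [ 0.4063 -0.2013  0.036 ]
(117, 223) [0.4062 0.3461 0.117 ]
rod0 [array([ 0.456, -0.259,  0.024]), array([ 0.419, -0.347,  0.024])]
rod1 [array([ 0.478, -0.267,  0.024]), array([ 0.463, -0.361,  0.024])]
rod2 [array([ 0.526, -0.282,  0.024]), array([ 0.484, -0.367,  0.024])]
rake [396.3, 171.1, 421.3, 202.1] 654 ((410.0, 184.5), (27.0, 28.0), 90.0)
tube_2 [105.8, 175.1, 129.4, 183.4] 155 ((118.1891860961914, 179.8648681640625), (18.741485595703125, 9.206343650817871), 9.462321281433105)
centrifuge it knows: bench_timer, coverslip_box, marker_red, oil_bottle, petri, rake, rake_tines, rest_pad, rod, tray, tray_flat, tray_grooves, tube
petri_2 [397.1, 171.1, 424.6, 204.4] 666 ((410.0, 185.0), (28.0, 28.0), 90.0)
```

move_arm(rows="-1.4 3.3 0 0 0 8 1;-1.8 3.0 0 0 0 8 1;-2.2 2.6 0 0 0 8 1;-2.5 2.2 0 0 0 8 1;-2.8 1.8 0 0 0 8 1;-2.9 1.3 0 0 0 8 1;-3.1 0.7 0 0 0 8 1;-3.1 0.3 0 0 0 8 1;0 0 0 0 0 8 1;0 0 0 0 0 8 1;0 0 0 0 0 7.5 1;0 0 0 0 0 0 1")

```text
time_s: 2.2
eef_pos: [0.1609, 0.3346, 0.3041]
eef_rot: [-0.0, 0.989, -0.151, 0.0]
wrist_force: [0.1, -0.7, -0.8]
opening: 0.997
```

```bash
python3 - <<'E'
from h import *
o,p,r=pose();print(p.round(4),r.as_matrix().round(3),o["q"].round(2))
c=cam("wrist");cp=-c["Rm"].T@c["t"];print("cam in tool",r.inv().apply(cp-p).round(4), (r.inv().as_matrix()@c["Rm"].T).round(3))
cv2.imwrite("pics/w1.png",c["color"])
for q in("rake","rest_pad"): print(q,[(x["bbox"],round(x["confidence"],2)) for x in ctrl.look_for("wrist",q)][:3])
E
```

```text
[0.1609 0.3346 0.3041] [[ 0.955 -0.298  0.   ]
 [-0.298 -0.955  0.   ]
 [ 0.    -0.001 -1.   ]] [ 0.8  -0.32  2.08  0.    1.38  1.1 ]
cam in tool [ 0.0009 -0.0728 -0.0702] [[ 1.     0.001 -0.   ]
 [-0.001  0.958  0.287]
 [ 0.001 -0.287  0.958]]
rake [([460.7, 5.9, 511.3, 126.3], 0.84)]
rest_pad []
```

View pics/w1.png

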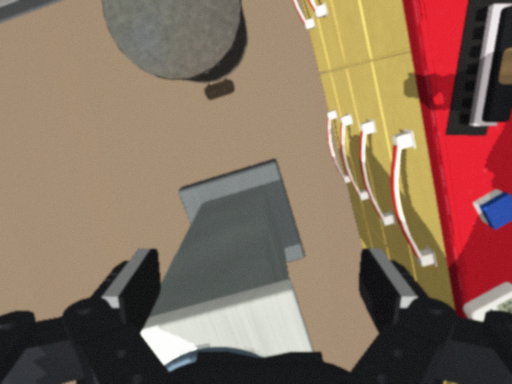

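move_arm(rows="4.6 -1.6 0 0 0 0 1;4.6 -1.7 0 0 0 0 1;4.6 -1.7 0 0 0 0 1;4.6 -1.7 0 0 0 0 1;4.5 -1.7 0 0 0 0 1;0 0 0 0 0 0 1;0 0 0 0 0 0 1")

```text
time_s: 3.05
eef_pos: [0.4053, 0.3464, 0.3028]
eef_rot: [0.001, 0.989, -0.15, -0.001]
wrist_force: [-0.2, -0.7, -1.4]
opening: 0.998
```

```bash
python3 - <<'E'
from h import *
o,p,r=pose();print(p.round(4),r.as_matrix().round(3),o["q"].round(2))
c=cam("wrist")
cv2.imwrite("pics/w2.png",cv2.resize(c["color"],(768,576)))
for q in("rake","rest_pad"): print(q,[(x["bbox"],round(x["confidence"],2)) for x in ctrl.look_for("wrist",q)][:3])
E
```

```text
[0.4053 0.3464 0.3028] [[ 0.955 -0.297 -0.002]
 [-0.297 -0.955 -0.001]
 [-0.002  0.002 -1.   ]] [0.48 0.09 1.71 0.   1.34 0.79]
rake [([242.5, 98.1, 269.1, 205.4], 0.66)]
rest_pad [([234.7, 79.8, 278.0, 210.5], 0.89), ([241.1, 97.3, 268.0, 206.3], 0.16)]
```

View pics/w2.png

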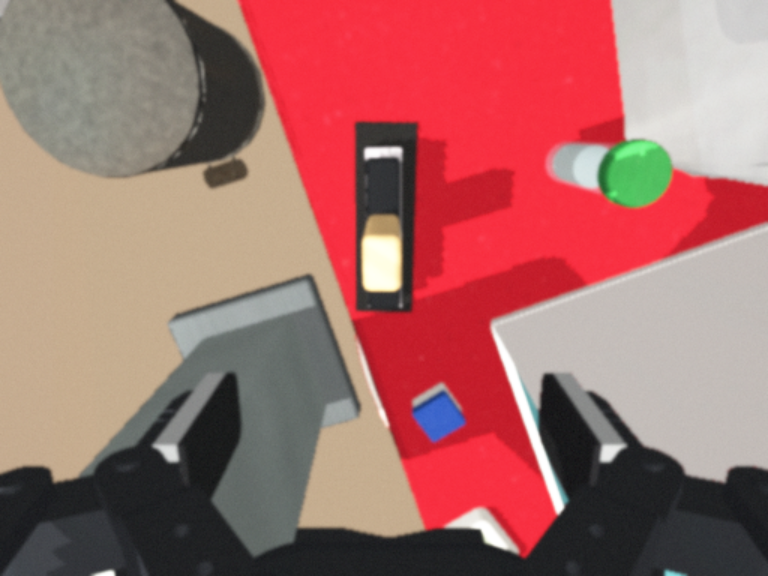

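```bash
python3 - <<'E'
from h import *
o,p,r=pose();c=cam("wrist")
f=lambda u,v,z:(lambda P:(P.round(4),r.inv().apply(P-p).round(4)))(ray(c,(u+.5)/1.5-.5,(v+.5)/1.5-.5,z))
print("handle top",f(382,265,.121)); 
for q in((362,238),(401.5,238),(401,291),(364,291)): print(q,f(*q,.121))
print("pad");
for q in((356,122),(418,122),(411.5,311),(355.5,309.5)): print(q,f(*q,.004))
# project model
for dy in [0]:
  pass
E
```

```text
handle top (array([0.403 , 0.3552, 0.121 ]), array([-0.0028, -0.0078,  0.1829]))
(362, 238) (array([0.3976, 0.3716, 0.121 ]), array([-0.0129, -0.0218,  0.1829]))
(401.5, 238) (array([0.4167, 0.3657, 0.121 ]), array([ 0.0071, -0.0218,  0.1829]))
(401, 291) (array([0.4083, 0.339 , 0.121 ]), array([0.007 , 0.0062, 0.1829]))
(364, 291) (array([0.3899, 0.3446, 0.121 ]), array([-0.0122,  0.0062,  0.1829]))
pad
(356, 122) (array([0.4058, 0.4298, 0.004 ]), array([-0.0222, -0.0798,  0.2999]))
(418, 122) (array([0.4468, 0.4171, 0.004 ]), array([ 0.0207, -0.0799,  0.2999]))
(411.5, 311) (array([0.4033, 0.2854, 0.004 ]), array([0.0181, 0.0588, 0.2999]))
(355.5, 309.5) (array([0.3624, 0.2992, 0.004 ]), array([-0.0251,  0.0577,  0.2999]))
```

move_arm(rows="-0.28 -0.8 0 0 0 0.8 1;0 0 3 0 0 0 1;0 0 4 0 0 0 1;0 0 4 0 0 0 1;0 0 3 0 0 0 1;0 0 1.5 0 0 0 1;0 0 0 0 0 0 1;0 0 0 0 0 0 1")

```text
time_s: 4.05
eef_pos: [0.4042, 0.356, 0.1496]
eef_rot: [-0.0, 0.988, -0.157, 0.0]
wrist_force: [-0.7, 0.0, 1.0]
opening: 1.002
```

```bash
python3 - <<'E'
from h import *
o,p,r=pose();print(p.round(4),r.as_matrix().round(3),o["wrist_force"])
c=cam("wrist")
cv2.imwrite("pics/w3.png",cv2.resize(c["color"],(768,576)))
E
```

```text
[0.4042 0.356  0.1496] [[ 0.951 -0.309  0.001]
 [-0.309 -0.951  0.   ]
 [ 0.    -0.001 -1.   ]] [-0.73274931  0.00900511  1.01223934]
```

View pics/w3.png

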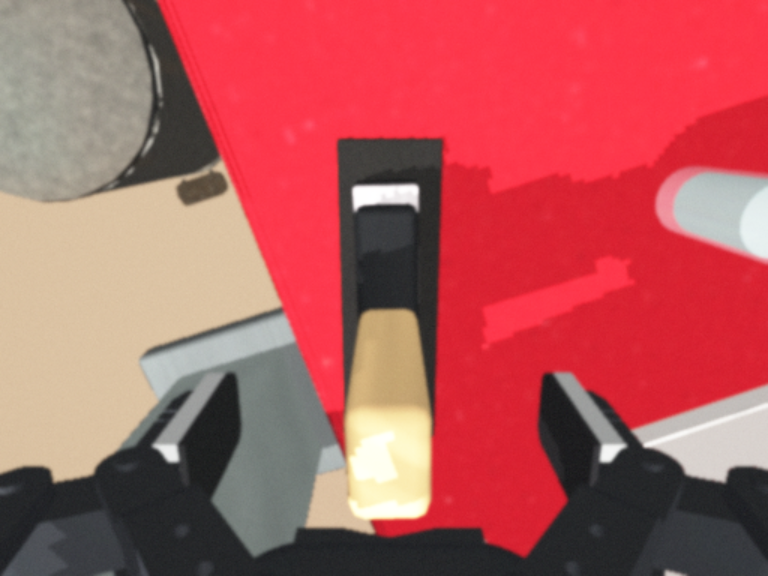

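```bash
python3 - <<'E'
from h import *
o,p,r=pose();c=cam("wrist")
f=lambda u,v,z:(lambda P:(P.round(4),r.inv().apply(P-p).round(4)))(ray(c,(u+.5)/1.5-.5,(v+.5)/1.5-.5,z))
for q in((348,405),(431,405),(430,517),(349,517)): print(q,f(*q,.121))
print("pad");
for q in((338,139),(443,139),(343,350),(437,350)): print(q,f(*q,.004))
print("tine/beam")
for q,z in(((353,186),.03),((419,184),.03),((360,207),.049),((415,206),.049),((360,305),.049),((417,305),.049)): print(q,f(*q,z))
E
```

```text
(348, 405) (array([0.4018, 0.3735, 0.121 ]), array([-0.0082, -0.0155,  0.0293]))
(431, 405) (array([0.4192, 0.3678, 0.121 ]), array([ 0.0101, -0.0155,  0.0293]))
(430, 517) (array([0.4104, 0.3394, 0.121 ]), array([0.0106, 0.0142, 0.0293]))
(349, 517) (array([0.3922, 0.3454, 0.121 ]), array([-0.0086,  0.0142,  0.0293]))
pad
(338, 139) (array([0.4076, 0.4294, 0.004 ]), array([-0.0201, -0.0703,  0.1464]))
(443, 139) (array([0.4485, 0.4162, 0.004 ]), array([ 0.0228, -0.0703,  0.1465]))
(343, 350) (array([0.3784, 0.3405, 0.004 ]), array([-0.0204,  0.0233,  0.1462]))
(437, 350) (array([0.4196, 0.3271, 0.004 ]), array([0.0229, 0.0233, 0.1463]))
tine/beam
(353, 186) (array([0.4097, 0.4115, 0.03  ]), array([-0.0125, -0.0539,  0.1204]))
(419, 184) (array([0.4331, 0.4046, 0.03  ]), array([ 0.0118, -0.0547,  0.1204]))
(360, 207) (array([0.4115, 0.4055, 0.049 ]), array([-0.009 , -0.0489,  0.1014]))
(415, 206) (array([0.4292, 0.4001, 0.049 ]), array([ 0.0095, -0.0492,  0.1014]))
(360, 305) (array([0.4002, 0.3726, 0.049 ]), array([-0.0095, -0.0141,  0.1013]))
(417, 305) (array([0.4195, 0.3663, 0.049 ]), array([ 0.0108, -0.0141,  0.1013]))
```

move_arm(rows="0 0 0 0 0 0 0;0 0 0 0 0 0 0;0 0 0 0 0 0 0;0 0 0 0 0 0 0;0 0 0 0 0 0 0;0 0 0 0 0 0 0;0 0 0 0 0 0 0;0 0 0 0 0 0 0")

```text
time_s: 4.95
eef_pos: [0.4044, 0.3554, 0.149]
eef_rot: [-0.0, 0.988, -0.157, 0.0]
wrist_force: [0.2, -0.4, 3.1]
opening: 0.223
```

move_arm(rows="0 0 -0.5 0 0 0 0;0 0 -1.5 0 0 0 0;0 0 -3 0 0 0 0;0 0 -4 0 0 0 0;0 0 -4 0 0 0 0;0 0 -4 0 0 0 0;0 0 -3.5 0 0 0 0;0 0 -2.5 0 0 0 0;0 0 -1 0 0 0 0;0 0 0 0 0 0 0;0 0 0 0 0 0 0")

```text
time_s: 6.05
eef_pos: [0.4038, 0.3551, 0.3871]
eef_rot: [0.001, 0.988, -0.157, -0.001]
wrist_force: [-0.0, 0.1, -1.3]
opening: 0.228
```

```bash
python3 - <<'E'
from h import *
o,p,r=pose();print(p.round(4),r.as_matrix().round(3),o["wrist_force"],o["torque"],o["opening"])
c=cam("wrist")
cv2.imwrite("pics/w4.png",c["color"])
E
```

```text
[0.4038 0.3551 0.3871] [[ 0.951 -0.31  -0.002]
 [-0.31  -0.951 -0.001]
 [-0.002  0.002 -1.   ]] [-0.03507314  0.13957574 -1.3396147 ] [ 0.02867478 -0.06944511  0.032737  ] 0.2279035324536264
```

View pics/w4.png

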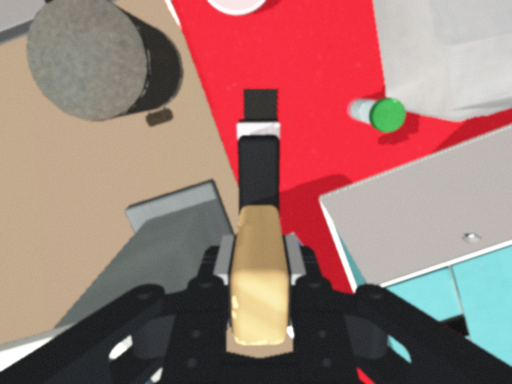

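move_arm(rows="0.3 1 0 0 0 0 0;0.6 2.2 0 0 0 0 0;1.1 3.7 0 0 0 0 0;1.25 4.4 0 0 0 0 0;1.25 4.4 0 0 0 0 0;1.25 4.4 0 0 0 0 0;1.25 4.4 0 0 0 0 0;1.25 4.4 0 0 0 0 0;1.25 4.4 0 0 0 0 0;1.25 4.4 0 0 0 0 0;1.25 4.4 0 0 0 0 0;1.25 4.4 0 0 0 0 0;1.2 4 0 0 0 0 0;0.8 2.5 0 0 0 3.2 0;0.3 1 0 0 0 0 0;0 0 0 0 0 0 0;0 0 0 0 0 0 0")

```text
time_s: 7.8
eef_pos: [0.3839, -0.2054, 0.3883]
eef_rot: [-0.001, 0.983, -0.184, -0.001]
wrist_force: [-0.5, 0.5, -1.3]
opening: 0.227
```

```bash
python3 - <<'E'
from h import *
o,p,r=pose();print(p.round(4),r.as_matrix().round(3),o["wrist_force"],o["torque"],o["opening"],o["q"].round(2))
c=cam("wrist")
cv2.imwrite("pics/w5.png",cv2.resize(c["color"],(768,576)))
for q in("tray","tray_flat","tray_grooves","rod_0"): print(q,[(x["bbox"],round(x["confidence"],2)) for x in ctrl.look_for("wrist",q)][:4])
E
```

```text
[ 0.3839 -0.2054  0.3883] [[ 0.932 -0.362 -0.001]
 [-0.362 -0.932  0.001]
 [-0.001 -0.001 -1.   ]] [-0.51623429  0.45271446 -1.3023674 ] [-0.01620558  0.02242077 -0.01325294] 0.2270648055901584 [-0.77 -0.21  1.82  0.    1.53 -0.4 ]
tray [([277.0, 135.3, 454.5, 245.6], 0.75)]
tray_flat [([280.1, 137.4, 454.9, 245.3], 0.61)]
tray_grooves [([281.7, 133.1, 450.8, 247.8], 0.89), ([343.9, 165.8, 357.1, 233.0], 0.39)]
rod_0 [([317.2, 160.1, 328.8, 232.2], 0.82), ([345.1, 163.6, 357.1, 233.9], 0.74), ([367.4, 161.7, 386.2, 230.9], 0.6)]
```

View pics/w5.png

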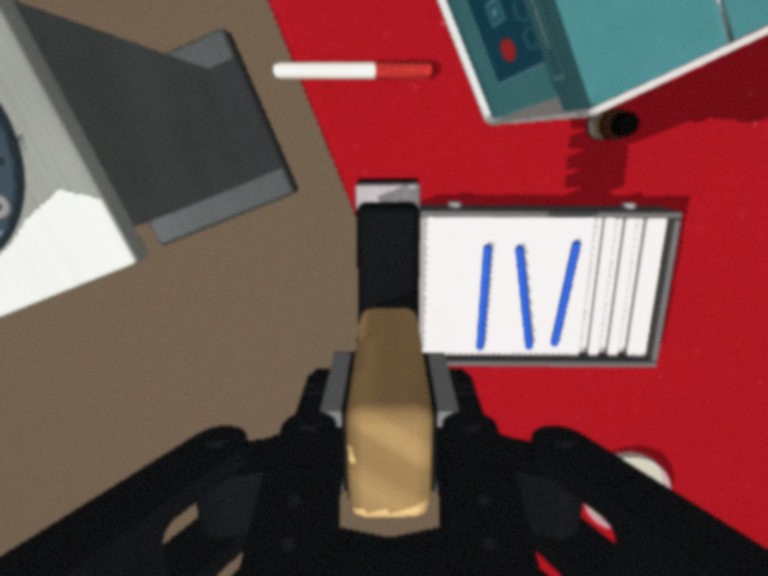

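```bash
cat > m.py <<'E'
from h import *
import sys
o,p,r=pose();c=cam("wrist")
f=lambda u,v,z:(lambda P:(P.round(4),r.inv().apply(P-p).round(4)))(ray(c,(u+.5)/1.5-.5,(v+.5)/1.5-.5,z))
E
python3 - <<'E'
from m import *
print("tray model corners @36:")
x,y,th=.4865,-.3099,np.radians(-21.3)
M=box(x,y,th,[(-116,71,36),(108.5,71,36),(108.5,-71,36),(-116,-71,36)]*np.array([.001]));print(((proj(c,M)+.5)*1.5-.5).round(1))
for q in((683,212),(657,365),(480,366),(425,207)): print(q,f(*q,.036))
big=cv2.resize(c["color"][120:260,260:470],None,fx=3.8,fy=3.8,interpolation=cv2.INTER_CUBIC);cv2.imwrite("pics/w6.png",big)
E
```

```text
tray model corners @36:
[[408.7 210.8]
 [678.6 211.7]
 [652.7 367.3]
 [406.5 366.6]]
(683, 212) (array([ 0.6167, -0.2847,  0.036 ]), array([ 0.2452, -0.0097,  0.3531]))
(657, 365) (array([ 0.566 , -0.4146,  0.036 ]), array([0.2448, 0.1297, 0.3531]))
(480, 366) (array([ 0.4153, -0.3575,  0.036 ]), array([0.0837, 0.1308, 0.353 ]))
(425, 207) (array([ 0.4179, -0.2035,  0.036 ]), array([ 0.0305, -0.0138,  0.353 ]))
```

View pics/w6.png

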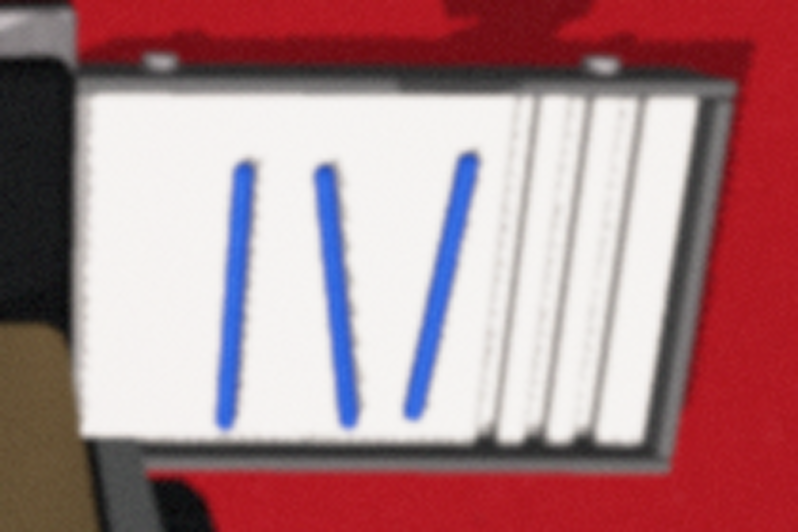

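```bash
python3 - <<'E'
from m import *
g=lambda a,b,z:(lambda P:(P.round(4),r.inv().apply(P-p).round(4)))(ray(c,260+(a+.5)/3.8-.5,120+(b+.5)/3.8-.5,z))
for n,q,z in(("FR",(737,83),.036),("NR",(670,468),.036),("N",(145,468),.036),("F",(80,80),.036),
 ("bedL",(86,100),.019),("bedL",(82,430),.019),
 ("g",(536,95),.019),("g",(498,440),.019),("g",(590,95),.019),("g",(546,440),.019),("g",(643,95),.019),("g",(595,440),.019),("bedR",(698,97),.019),("bedR",(645,440),.019),
 ("rod0",(244,168),.023),("rod0",(225,422),.023),("rod1",(325,172),.023),("rod1",(348,420),.023),("rod2",(468,160),.023),("rod2",(413,412),.023)):
    print(n,*g(*q,z))
E
```

```text
FR [ 0.6148 -0.2846  0.036 ] [ 0.2433 -0.0094  0.3531]
NR [ 0.5637 -0.4133  0.036 ] [0.2421 0.1291 0.3531]
N [ 0.3877 -0.3454  0.036 ] [0.0535 0.1293 0.3531]
F [ 0.4138 -0.2059  0.036 ] [ 0.0275 -0.0102  0.353 ]
bedL [ 0.4135 -0.2158  0.019 ] [ 0.0308 -0.0008  0.37  ]
bedL [ 0.3701 -0.3307  0.019 ] [0.0317 0.122  0.3701]
g [ 0.5579 -0.2698  0.019 ] [ 0.1849 -0.0026  0.3701]
g [ 0.5127 -0.3902  0.019 ] [0.1863 0.1259 0.3701]
g [ 0.5751 -0.2764  0.019 ] [ 0.2034 -0.0027  0.3701]
g [ 0.5293 -0.3966  0.019 ] [0.2041 0.1259 0.3701]
g [ 0.5921 -0.283   0.019 ] [ 0.2215 -0.0027  0.3701]
g [ 0.5463 -0.4031  0.019 ] [0.2223 0.1259 0.3701]
bedR [ 0.6095 -0.2905  0.019 ] [ 0.2405 -0.002   0.3701]
bedR [ 0.5636 -0.4098  0.019 ] [0.2408 0.1259 0.3701]
rod0 [ 0.4562 -0.2569  0.023 ] [0.0855 0.0221 0.3661]
rod0 [ 0.4204 -0.3449  0.023 ] [0.0838 0.117  0.3661]
rod1 [ 0.4819 -0.2684  0.023 ] [0.1136 0.0235 0.3661]
rod1 [ 0.4626 -0.3603  0.023 ] [0.1288 0.1162 0.3661]
rod2 [ 0.5291 -0.2821  0.023 ] [0.1625 0.0192 0.3661]
rod2 [ 0.4857 -0.3659  0.023 ] [0.1523 0.113  0.3661]
```

move_arm(rows="1 1.3 0 0 0 0 0;2 2.8 0 0 0 0 0;1.1 1.5 1 0 0 0 0;0.35 0.43 2 0 0 0 0;0 0 3.5 0 0 0 0;0 0 4 0 0 0 0;0 0 4 0 0 0 0;0 0 3 0 0 0 0;0 0 1.5 0 0 0 0;0 0 0.5 0 0 0 0;0 0 0 0 0 0 0;0 0 0 0 0 0 0")

```text
time_s: 9.35
eef_pos: [0.4044, -0.2794, 0.1949]
eef_rot: [0.001, 0.983, -0.184, 0.001]
wrist_force: [1.2, -0.3, -1.0]
opening: 0.228
```

```bash
python3 - <<'E'
from m import *
print(p.round(4),r.as_matrix().round(3),o["wrist_force"])
cv2.imwrite("pics/w7.png",cv2.resize(c["color"],(768,576)))
t=cam("top");s=cam("scene")
cv2.imwrite("pics/t7.png",np.hstack([cv2.resize(t["color"][140:250,285:385],(400,440)),cv2.resize(s["color"][135:225,255:345],(400,440))]))
x,y,th=.4865,-.3099,np.radians(-21.3)
M=np.array([(-116,71,36),(108.5,71,36),(108.5,-71,36),(-116,-71,36)])*.001
for k in(c,t,s): print(proj(k,box(x,y,th,M)).round(1).tolist())
E
```

```text
[ 0.4044 -0.2794  0.1949] [[ 0.932 -0.363  0.001]
 [-0.363 -0.932 -0.001]
 [ 0.002  0.001 -1.   ]] [ 1.19877882 -0.34863095 -1.02201417]
[[213.7, 88.6], [560.4, 89.1], [512.9, 281.9], [220.6, 281.8]]
[[299.6, 219.7], [323.3, 153.3], [365.7, 168.4], [342.4, 235.2]]
[[287.1, 202.3], [283.2, 156.0], [317.4, 155.4], [323.7, 201.6]]
```

View pics/w7.png

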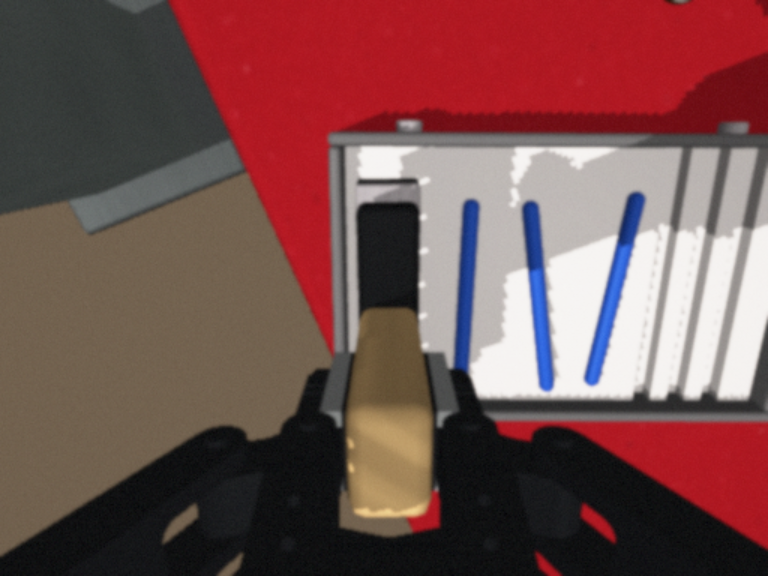

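View pics/t7.png

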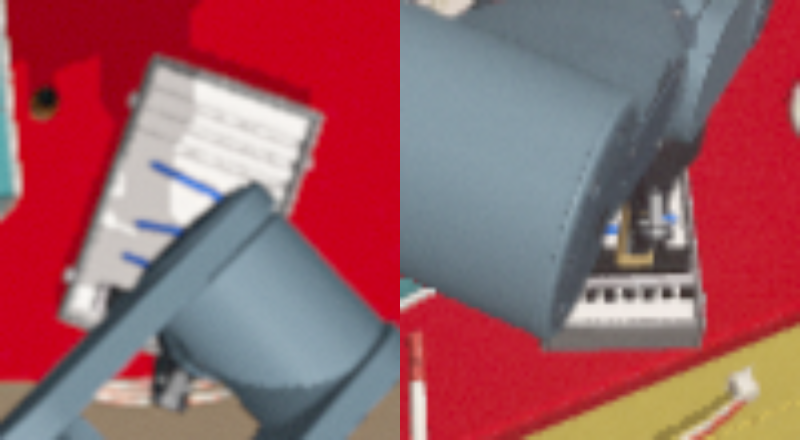

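```bash
python3 - <<'E'
from m import *
for n,q,z in(("FL",(330,134),.036),("L",(335,350),.036),("F",(765,132),.036),("N",(530,420),.036),("N",(765,420),.036),("rod0t",(472,200),.022),("rod0",(462,370),.022)): print(n,*f(*q,z))
E
```

```text
FL [ 0.4078 -0.2032  0.036 ] [-0.0247 -0.0723  0.159 ]
L [ 0.3702 -0.2972  0.036 ] [-0.0256  0.029   0.1591]
F [ 0.5831 -0.2704  0.036 ] [ 0.1631 -0.0732  0.1594]
N [ 0.448  -0.3692  0.036 ] [0.0729 0.0678 0.1594]
N [ 0.5601 -0.4128  0.036 ] [0.1932 0.0679 0.1596]
rod0t [ 0.4574 -0.2548  0.022 ] [ 0.0402 -0.0422  0.1732]
rod0 [ 0.4242 -0.3372  0.022 ] [0.0392 0.0466 0.1733]
```

move_arm(rows="0 -0.2 1 0 0 0 0;0 0 0.8 0 0 0 0;0 0 0.4 0 0 0 0;0 0 0 0 0 0 0;0 0 0 0 0 0 0;0 0 0 0 0 0 0")

```text
time_s: 10.15
eef_pos: [0.4046, -0.2769, 0.1721]
eef_rot: [0.0, 0.983, -0.184, 0.0]
wrist_force: [0.2, 0.5, -1.6]
opening: 0.227
```

```bash
python3 - <<'E'
from m import *
print(p.round(4),r.as_matrix().round(4),o["wrist_force"])
E
```

```text
[ 0.4046 -0.2769  0.1721] [[ 9.320e-01 -3.625e-01  2.000e-04]
 [-3.625e-01 -9.320e-01 -3.000e-04]
 [ 3.000e-04  2.000e-04 -1.000e+00]] [ 0.16195198  0.54007682 -1.60982998]
```

move_arm(rows="0 0 0.15 0 0 0 0;0 0 0.1 0 0 0 0;0 0 0 0 0 0 0;0 0 0 0 0 0 0")

```text
time_s: 10.6
eef_pos: [0.4045, -0.2767, 0.1694]
eef_rot: [-0.0, 0.983, -0.184, -0.0]
wrist_force: [-0.2, -0.4, -1.2]
opening: 0.229
```

move_arm(rows="0 0 0.1 0 0 0 0;0 0 0 0 0 0 0;0 0 0 0 0 0 0")

```text
time_s: 10.9
eef_pos: [0.4046, -0.2768, 0.1686]
eef_rot: [0.0, 0.983, -0.184, 0.0]
wrist_force: [-1.2, 1.1, 1.3]
opening: 0.23
```

move_arm(rows="0 0 0 0 0 0 0")

```text
time_s: 11.0
eef_pos: [0.4046, -0.2768, 0.1686]
eef_rot: [0.0, 0.983, -0.184, 0.0]
wrist_force: [-0.3, 0.5, 0.6]
opening: 0.227
```

move_arm(rows="0 0 0.03 0 0 0 0;0 0 0 0 0 0 0")

```text
time_s: 11.2
eef_pos: [0.4046, -0.2768, 0.1683]
eef_rot: [0.0, 0.983, -0.184, 0.0]
wrist_force: [-0.2, 0.5, 3.4]
opening: 0.227
```

```bash
python3 - <<'E'
from h import *
import time
for i in range(6):
    ctrl.camera("wrist");o=ctrl.get_obs();print(o["time_s"],o["wrist_force"].round(2),o["torque"].round(3),o["eef_pos"].round(5),o["joint_efforts"].round(2))
E
```

```text
11.25 [-0.2   0.81  4.23] [ 0.174  0.21  -0.014] [ 0.40461 -0.27683  0.16836] [-3.000e-02 -3.624e+01 -2.850e+01  6.000e-02 -4.500e-01  0.000e+00]
11.3 [-1.1   0.96  3.98] [ 0.167  0.186 -0.036] [ 0.40463 -0.27684  0.16836] [-3.000e-02 -3.619e+01 -2.844e+01  6.000e-02 -4.400e-01  0.000e+00]
11.35 [-1.05  0.86  4.61] [ 0.193  0.191 -0.009] [ 0.40459 -0.27681  0.16831] [-2.000e-02 -3.612e+01 -2.838e+01  6.000e-02 -4.400e-01  0.000e+00]
11.4 [-0.94  0.9   4.25] [0.157 0.243 0.057] [ 0.40461 -0.27681  0.16828] [-2.000e-02 -3.605e+01 -2.831e+01  6.000e-02 -4.300e-01  0.000e+00]
11.45 [-1.2   0.92  6.  ] [ 0.192  0.167 -0.005] [ 0.40463 -0.27682  0.1683 ] [-2.000e-02 -3.598e+01 -2.825e+01  6.000e-02 -4.300e-01  0.000e+00]
11.5 [-1.22  0.5   4.71] [ 0.164  0.134 -0.027] [ 0.40461 -0.2768   0.16826] [-1.000e-02 -3.592e+01 -2.818e+01  6.000e-02 -4.200e-01  0.000e+00]
```

move_arm(rows="0.05 0 0 0 0 0 0;0.1 0 0 0 0 0 0;0.15 0 0 0 0 0 0;0.2 0 0 0 0 0 0;0.2 0 0 0 0 0 0")

```text
time_s: 12.0
eef_pos: [0.411, -0.2793, 0.1682]
eef_rot: [0.0, 0.983, -0.184, -0.0]
wrist_force: [-2.1, 0.5, 5.7]
opening: 0.233
```

```bash
cat > s.py <<'E'
from m import *
e=r.as_matrix()
print(o["time_s"],p.round(5),"F",o["wrist_force"].round(2),"T",o["torque"].round(3),"yaw",round(float(np.degrees(np.arctan2(e[1,0],e[0,0]))),2),"tilt",e[2,:2].round(4))
for i in range(3):
    ctrl.camera("wrist");q=ctrl.get_obs();print(q["wrist_force"].round(2),q["eef_pos"].round(5))
E
python3 s.py
```

```text
12.0 [ 0.41103 -0.27935  0.16821] F [-2.15  0.54  5.72] T [0.172 0.36  0.048] yaw -21.25 tilt [-0.0002  0.0002]
[-0.98  0.13  4.38] [ 0.41126 -0.27945  0.16827]
[-0.12  0.36  4.77] [ 0.41125 -0.27944  0.16827]
[-0.31  0.32  4.29] [ 0.41122 -0.27944  0.16826]
```

move_arm(rows="0.15 0 -0.01 0 0 0 0;0.2 0 0 0 0 0 0;0.2 0 0 0 0 0 0;0.2 0 0 0 0 0 0;0.2 0 0 0 0 0 0;0.2 0 0 0 0 0 0;0.2 0 0 0 0 0 0;0.2 0 0 0 0 0 0;0.2 0 0 0 0 0 0;0.2 0 0 0 0 0 0")

```text
time_s: 13.2
eef_pos: [0.4291, -0.2863, 0.1682]
eef_rot: [-0.0, 0.983, -0.184, -0.0]
wrist_force: [-2.0, 1.2, 6.1]
opening: 0.228
```

```bash
python3 s.py
```

```text
13.2 [ 0.42911 -0.2863   0.1682 ] F [-1.98  1.17  6.14] T [ 0.175  0.389 -0.025] yaw -21.25 tilt [-0.0005  0.    ]
[-0.68  0.41  4.82] [ 0.42935 -0.28643  0.16826]
[-0.73 -0.13  4.54] [ 0.42932 -0.28641  0.16826]
[-1.4   0.08  4.67] [ 0.4293  -0.28641  0.16827]
```

move_arm(rows="0.15 0 -0.015 0 0 0 0;0.2 0 0 0 0 0 0;0.2 0 0 0 0 0 0;0.2 0 0 0 0 0 0;0.2 0 0 0 0 0 0;0.2 0 0 0 0 0 0;0.2 0 0 0 0 0 0;0.2 0 0 0 0 0 0;0.2 0 0 0 0 0 0;0.2 0 0 0 0 0 0")

```text
time_s: 14.4
eef_pos: [0.4475, -0.2934, 0.1683]
eef_rot: [-0.0, 0.983, -0.184, -0.0]
wrist_force: [-1.7, 0.3, 3.7]
opening: 0.225
```

```bash
python3 s.py; python3 - <<'E'
from m import *
cv2.imwrite("pics/c1.png",cv2.resize(c["color"],(768,576)))
E
```

```text
14.4 [ 0.44754 -0.29345  0.16834] F [-1.66  0.28  3.7 ] T [0.142 0.326 0.039] yaw -21.26 tilt [-0. -0.]
[-0.68  0.73  4.15] [ 0.44774 -0.29351  0.16836]
[0.06 0.22 4.25] [ 0.4477  -0.29349  0.16835]
[0.58 0.66 3.51] [ 0.4477  -0.29353  0.16843]
```

View pics/c1.png

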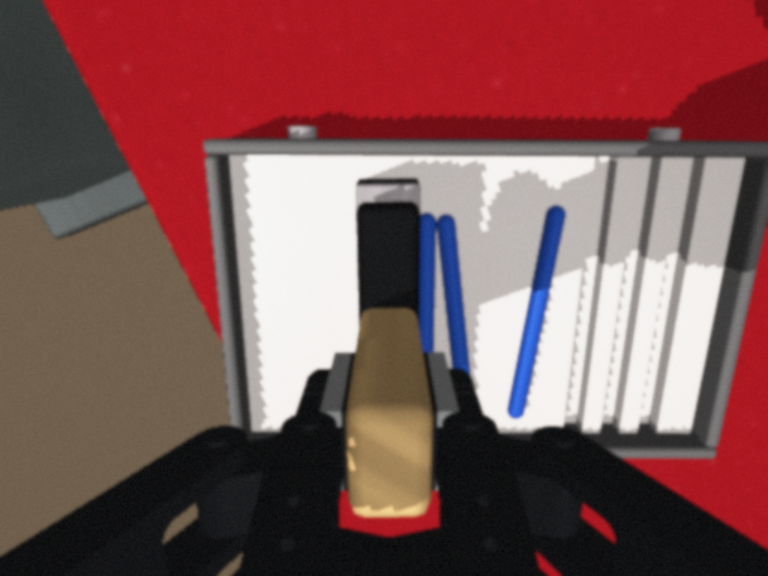

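move_arm(rows="0.15 0 0 0 0 0 0;0.2 0 0 0 0 0 0;0.2 0 0 0 0 0 0;0.2 0 0 0 0 0 0;0.2 0 0 0 0 0 0;0.2 0 0 0 0 0 0;0.2 0 0 0 0 0 0;0.2 0 0 0 0 0 0;0.2 0 0 0 0 0 0;0.2 0 0 0 0 0 0")

```text
time_s: 15.65
eef_pos: [0.4657, -0.3005, 0.1683]
eef_rot: [0.0, 0.983, -0.184, -0.0]
wrist_force: [-2.2, 1.2, 3.8]
opening: 0.23
```

```bash
python3 s.py
```

```text
15.65 [ 0.46571 -0.30051  0.16834] F [-2.24  1.19  3.81] T [ 0.114  0.309 -0.021] yaw -21.26 tilt [-0.  0.]
[0.48 0.19 4.81] [ 0.46593 -0.30062  0.16841]
[-0.49 -0.09  3.41] [ 0.4659  -0.30061  0.16841]
[-0.19  0.67  3.67] [ 0.46587 -0.30058  0.16842]
```

move_arm(rows="0.15 0 0 0 0 0 0;0.2 0 0 0 0 0 0;0.2 0 0 0 0 0 0;0.2 0 0 0 0 0 0;0.2 0 0 0 0 0 0;0.2 0 0 0 0 0 0;0.2 0 0 0 0 0 0;0.2 0 0 0 0 0 0;0.2 0 0 0 0 0 0;0.2 0 0 0 0 0 0")

```text
time_s: 16.85
eef_pos: [0.4839, -0.3076, 0.1683]
eef_rot: [-0.0, 0.983, -0.184, -0.0]
wrist_force: [-1.2, 0.9, 4.7]
opening: 0.227
```

```bash
python3 s.py
```

```text
16.85 [ 0.4839  -0.30758  0.16834] F [-1.22  0.91  4.74] T [0.182 0.32  0.013] yaw -21.26 tilt [-0. -0.]
[-0.7  -0.58  3.35] [ 0.48411 -0.30767  0.16841]
[-0.15  0.7   3.97] [ 0.48406 -0.30766  0.16841]
[-1.2   0.14  2.48] [ 0.48404 -0.30766  0.16842]
```

move_arm(rows="0.15 0 0.005 0 0 0 0;0.2 0 0 0 0 0 0;0.2 0 0 0 0 0 0;0.2 0 0 0 0 0 0;0.2 0 0 0 0 0 0;0.2 0 0 0 0 0 0;0.2 0 0 0 0 0 0")

```text
time_s: 17.75
eef_pos: [0.4965, -0.3125, 0.1683]
eef_rot: [0.0, 0.983, -0.184, 0.0]
wrist_force: [-1.6, 0.2, 5.5]
opening: 0.228
```

```bash
python3 s.py; python3 - <<'E'
from m import *
cv2.imwrite("pics/c2.png",cv2.resize(c["color"],(768,576)))
E
```

```text
17.75 [ 0.49649 -0.3125   0.16831] F [-1.55  0.19  5.52] T [ 0.211  0.41  -0.026] yaw -21.26 tilt [0. 0.]
[-0.2  -0.31  4.75] [ 0.49668 -0.31256  0.16832]
[ 0.01 -0.1   4.25] [ 0.49666 -0.31257  0.16835]
[-0.89  0.09  4.14] [ 0.49663 -0.31255  0.16839]
```

View pics/c2.png

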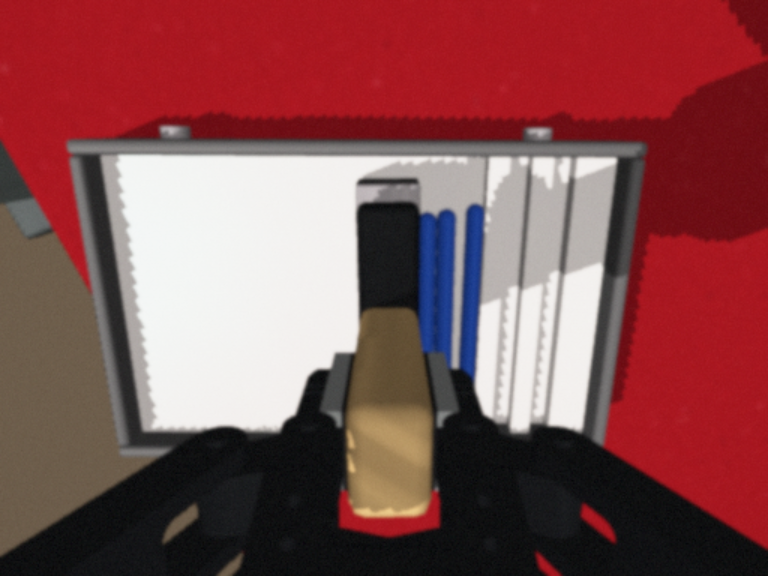

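move_arm(rows="0.15 0 0 0 0 0 0;0.2 0 0 0 0 0 0;0.2 0 0 0 0 0 0;0.2 0 0 0 0 0 0;0.2 0 0 0 0 0 0;0.2 0 0 0 0 0 0;0.2 0 0 0 0 0 0;0.2 0 0 0 0 0 0")

```text
time_s: 18.8
eef_pos: [0.5107, -0.318, 0.1683]
eef_rot: [-0.0, 0.983, -0.184, -0.0]
wrist_force: [-1.8, 0.3, 4.9]
opening: 0.227
```

```bash
python3 s.py
```

```text
18.8 [ 0.51069 -0.318    0.16829] F [-1.77  0.32  4.95] T [ 0.137  0.366 -0.007] yaw -21.25 tilt [-0.0006 -0.    ]
[-0.43 -0.48  4.7 ] [ 0.5109  -0.3181   0.16834]
[ 0.   -0.78  3.84] [ 0.51086 -0.3181   0.16833]
[-1.25  0.27  4.39] [ 0.51086 -0.31807  0.16834]
```

move_arm(rows="0.15 0 0 0 0 0 0;0.2 0 0 0 0 0 0;0.2 0 0 0 0 0 0;0.2 0 0 0 0 0 0;0.2 0 0 0 0 0 0;0.2 0 0 0 0 0 0")

```text
time_s: 19.6
eef_pos: [0.5213, -0.3221, 0.1683]
eef_rot: [-0.0, 0.983, -0.184, -0.0]
wrist_force: [-2.1, 0.5, 5.5]
opening: 0.227
```

```bash
python3 s.py; python3 - <<'E'
from m import *
cv2.imwrite("pics/c3.png",cv2.resize(c["color"],(768,576)))
E
```

```text
19.6 [ 0.52135 -0.32214  0.16827] F [-2.07  0.52  5.5 ] T [ 0.192  0.413 -0.025] yaw -21.26 tilt [-0.0006 -0.0001]
[-1.39  0.89  4.43] [ 0.52157 -0.32224  0.1683 ]
[ 0.61 -0.9   4.94] [ 0.52153 -0.32222  0.16828]
[-1.66  0.13  3.85] [ 0.52153 -0.32222  0.16831]
```

View pics/c3.png

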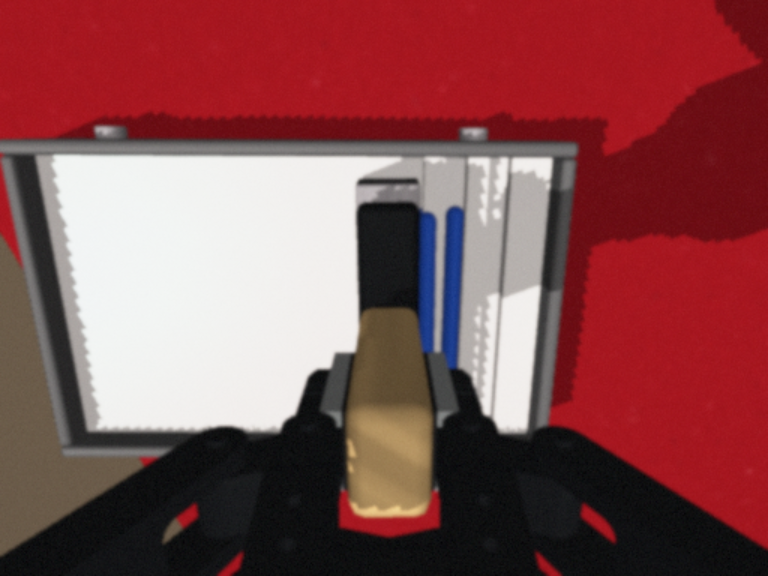

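move_arm(rows="0.15 0 -0.005 0 0 0 0;0.2 0 0 0 0 0 0;0.2 0 0 0 0 0 0;0.2 0 0 0 0 0 0;0.2 0 0 0 0 0 0;0.2 0 0 0 0 0 0;0.2 0 0 0 0 0 0")

```text
time_s: 20.55
eef_pos: [0.5342, -0.3271, 0.1683]
eef_rot: [-0.0, 0.983, -0.184, -0.0]
wrist_force: [-0.8, 1.1, 5.4]
opening: 0.227
```

```bash
python3 s.py
```

```text
20.55 [ 0.53423 -0.32713  0.1683 ] F [-0.8   1.13  5.38] T [ 0.152  0.417 -0.01 ] yaw -21.25 tilt [-0.0001 -0.    ]
[-1.16  0.08  4.29] [ 0.53443 -0.32724  0.16837]
[-1.32  0.53  3.25] [ 0.53437 -0.32722  0.16837]
[-0.01  0.31  4.46] [ 0.53435 -0.32725  0.16841]
```

move_arm(rows="0.15 0 0 0 0 0 0;0.2 0 0 0 0 0 0;0.2 0 0 0 0 0 0;0.2 0 0 0 0 0 0;0.2 0 0 0 0 0 0;0.2 0 0 0 0 0 0;0.2 0 0 0 0 0 0")

```text
time_s: 21.45
eef_pos: [0.5468, -0.3321, 0.1683]
eef_rot: [-0.0, 0.983, -0.184, 0.0]
wrist_force: [-1.4, 0.3, 4.3]
opening: 0.227
```

```bash
python3 s.py; python3 - <<'E'
from m import *
cv2.imwrite("pics/c4.png",cv2.resize(c["color"],(768,576)))
E
```

```text
21.45 [ 0.54682 -0.33206  0.16835] F [-1.39  0.27  4.31] T [0.149 0.368 0.001] yaw -21.25 tilt [ 0. -0.]
[ 0.12 -0.14  3.84] [ 0.54699 -0.33213  0.16837]
[-0.45 -0.27  3.68] [ 0.54697 -0.33213  0.1684 ]
[0.67 0.81 3.71] [ 0.54693 -0.33213  0.1684 ]
```

View pics/c4.png

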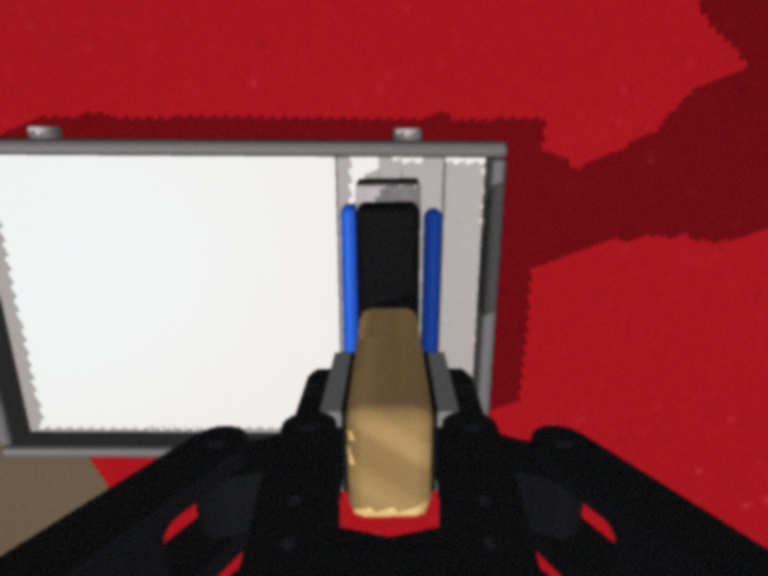

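move_arm(rows="0.15 0 0 0 0 0 0;0.2 0 0 0 0 0 0;0.2 0 0 0 0 0 0;0.2 0 0 0 0 0 0;0.2 0 0 0 0 0 0;0.2 0 0 0 0 0 0;0.15 0 0 0 0 0 0")

```text
time_s: 22.4
eef_pos: [0.559, -0.3368, 0.1683]
eef_rot: [-0.0, 0.983, -0.184, 0.0]
wrist_force: [-2.1, 0.8, 4.9]
opening: 0.225
```

```bash
python3 s.py; python3 - <<'E'
from m import *
cv2.imwrite("pics/c5.png",cv2.resize(c["color"],(768,576)))
E
```

```text
22.4 [ 0.55895 -0.33677  0.16832] F [-2.1   0.82  4.9 ] T [0.119 0.323 0.038] yaw -21.25 tilt [ 0. -0.]
[0.14 0.08 3.51] [ 0.55903 -0.33684  0.16837]
[0.12 0.48 4.48] [ 0.55902 -0.33682  0.16836]
[ 0.15 -0.03  5.13] [ 0.55898 -0.33681  0.16837]
```

View pics/c5.png

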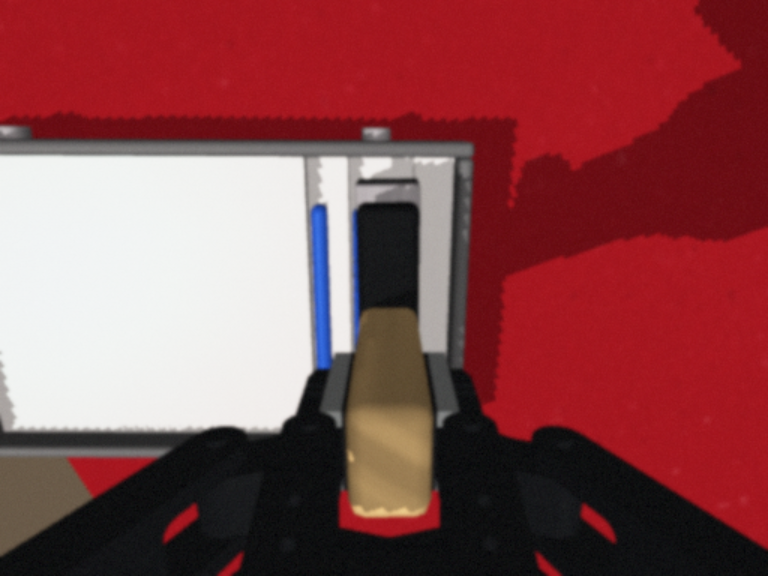

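move_arm(rows="0 0 -0.2 0 0 0 0;0 0 -0.6 0 0 0 0;0 0 -1.5 0 0 0 0;0 0 -3 0 0 0 0;0 0 -4 0 0 0 0;0 0 -4 0 0 0 0;0 0 -4 0 0 0 0;0 0 -3 0 0 0 0;0 0 -1.5 0 0 0 0;-1 -1.5 0 0 0 0 0;-3 -3 0 0 0 0 0;-4 -2 0 0 0 0 0;-4.5 0 0 0 0 0 0;-4 0 0 0 0 0 0;-2 0 0 0 0 0 0;0 0 0 0 0 0 0;0 0 0 0 0 0 0")

```text
time_s: 24.35
eef_pos: [0.4099, -0.2091, 0.3864]
eef_rot: [0.0, 0.983, -0.185, 0.0]
wrist_force: [0.6, 0.5, -1.4]
opening: 0.226
```

```bash
python3 s.py; python3 - <<'E'
from m import *
cv2.imwrite("pics/c6.png",cv2.resize(c["color"],(768,576)))
E
```

```text
24.35 [ 0.40994 -0.20907  0.38643] F [ 0.57  0.49 -1.38] T [-0.008  0.051  0.053] yaw -21.27 tilt [0.0007 0.0001]
[ 0.73 -0.32 -0.88] [ 0.41047 -0.2094   0.38623]
[ 0.46 -0.11 -1.5 ] [ 0.41051 -0.20942  0.38613]
[-0.79 -0.12 -0.48] [ 0.41048 -0.20942  0.38604]
```

View pics/c6.png

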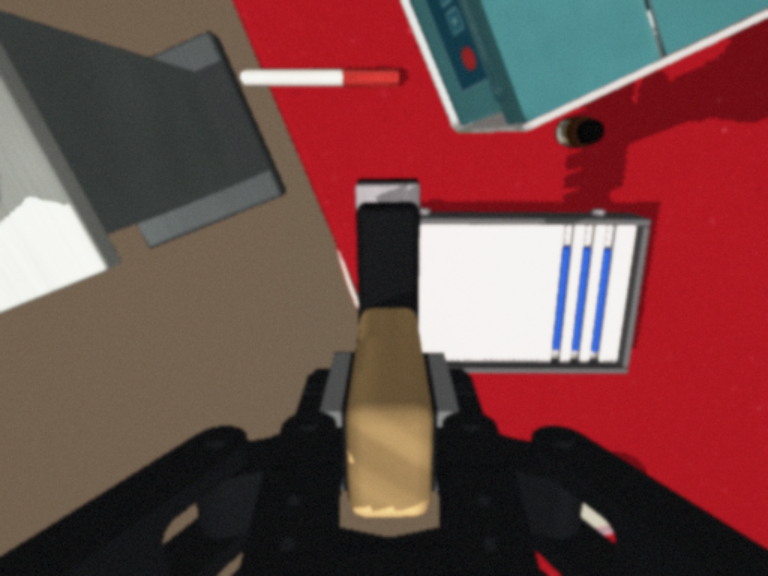

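move_arm(rows="-0.5 -0.9 0 0 0 0 0;-1.4 -2.6 0 0 0 0 0;-2 -3.7 0 0 0 0 0;-2.1 -4 0 0 0 0 0;-2.1 -4 0 0 0 0 0;-1.87 -3.35 0 0 0 0 0;-1.3 -4 0 0 0 0 0;-1.3 -4 0 0 0 0 0;-1.3 -4 0 0 0 0 0;-1.3 -4 0 0 0 0 0;-1.3 -4 0 0 0 0 0;-1.3 -4 0 0 0 0 0;-1.3 -4 0 0 0 0 0;-1 -3 0 0 0 0 0;-0.7 -2 0 0 0 0 0;-0.33 -0.82 0 0 0 -3.2 0;0 0 0 0 0 0 0;0 0 0 0 0 0 0")

```text
time_s: 26.4
eef_pos: [0.4027, 0.3556, 0.386]
eef_rot: [0.0, 0.988, -0.157, -0.0]
wrist_force: [-0.1, -0.5, -2.3]
opening: 0.227
```

```bash
python3 s.py; python3 - <<'E'
from m import *
print(r.inv().apply(np.array([.4043,.3555,.149])-p).round(4))
cv2.imwrite("pics/d1.png",cv2.resize(c["color"],(768,576)))
E
```

```text
26.4 [0.40267 0.35558 0.38602] F [-0.13 -0.45 -2.25] T [-0.019 -0.073 -0.003] yaw -18.09 tilt [-0.0005  0.0008]
[ 0.09  0.07 -1.51] [0.403   0.35504 0.3863 ]
[-0.26  0.18 -1.  ] [0.40312 0.35495 0.38639]
[-0.26 -0.47 -1.82] [0.40318 0.35493 0.38647]
[ 0.0008 -0.0009  0.2375]
```

View pics/d1.png

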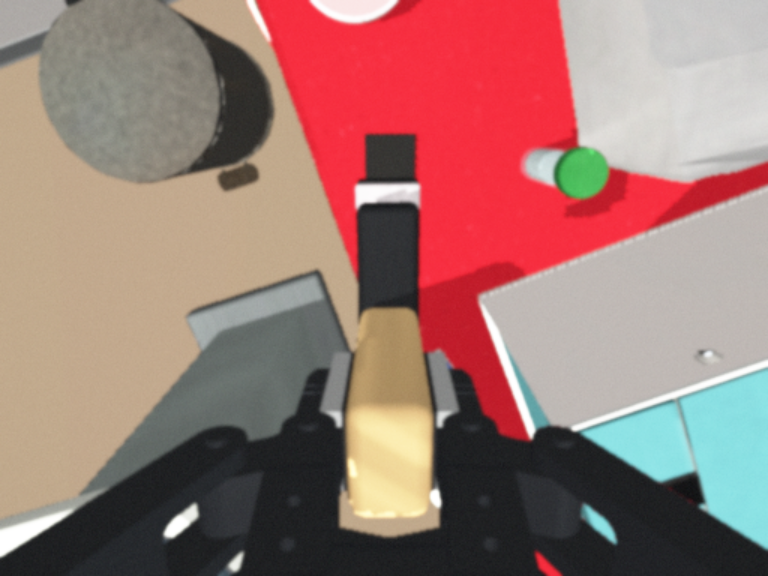

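move_arm(rows="0.08 -0.08 1 0 0 0 0;0 0 2.5 0 0 0 0;0 0 4 0 0 0 0;0 0 4 0 0 0 0;0 0 4 0 0 0 0;0 0 3.5 0 0 0 0;0 0 2.5 0 0 0 0;0 0 1.2 0 0 0 0;0 0 0.4 0 0 0 0;0 0 0 0 0 0 0;0 0 0 0 0 0 0;0 0 0 0 0 0 0")

```text
time_s: 27.85
eef_pos: [0.405, 0.3565, 0.1569]
eef_rot: [-0.001, 0.988, -0.157, 0.001]
wrist_force: [1.0, 0.3, -0.5]
opening: 0.226
```

```bash
python3 s.py; python3 - <<'E'
from m import *
print(r.inv().apply(np.array([.4043,.3555,.149])-p).round(4))
cv2.imwrite("pics/d2.png",cv2.resize(c["color"],(768,576)))
E
```

```text
27.85 [0.405   0.35653 0.15689] F [ 0.98  0.35 -0.51] T [0.026 0.015 0.036] yaw -18.05 tilt [ 0.002  -0.0021]
[ 0.25 -0.45 -1.73] [0.40464 0.35635 0.15644]
[-0.33 -0.05 -1.75] [0.40452 0.35628 0.15624]
[-0.8  -0.51 -1.57] [0.40439 0.35622 0.15602]
[0.0001 0.0007 0.007 ]
```

View pics/d2.png

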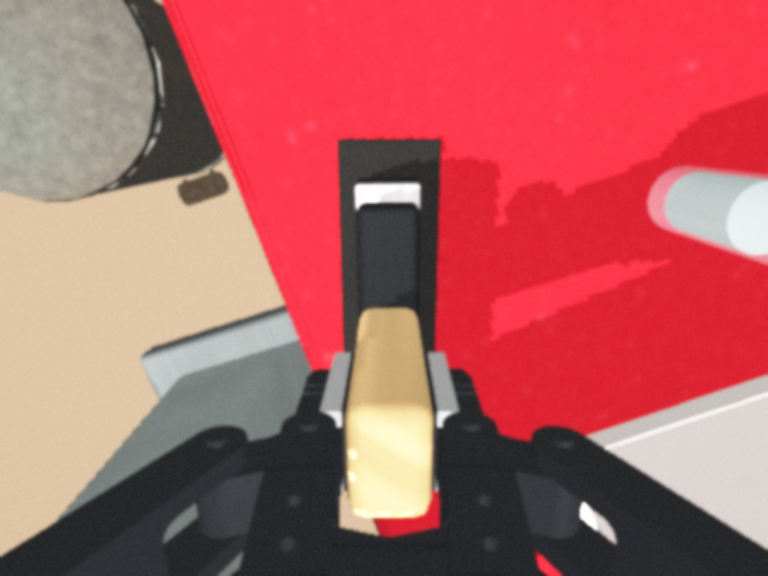

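move_arm(rows="0.01 0.04 0.2 0 0 0 0;0 0 0.2 0 0 0 0;0 0 0.1 0 0 0 0;0 0 0 0 0 0 0;0 0 0 0 0 0 0;0 0 0 0 0 0 0")

```text
time_s: 28.7
eef_pos: [0.4041, 0.3556, 0.1503]
eef_rot: [-0.0, 0.988, -0.157, 0.0]
wrist_force: [0.6, -0.4, -0.8]
opening: 0.231
```

move_arm(rows="0 0 0 0 0 0 0;0 0 0 0 0 0 0")

```text
time_s: 28.9
eef_pos: [0.4041, 0.3556, 0.1504]
eef_rot: [-0.0, 0.988, -0.157, 0.0]
wrist_force: [-0.4, -0.2, -1.1]
opening: 0.23
```

move_arm(rows="0 0 0.07 0 0 0 0;0 0 0 0 0 0 0;0 0 0 0 0 0 0")

```text
time_s: 29.2
eef_pos: [0.4041, 0.3556, 0.1496]
eef_rot: [0.0, 0.988, -0.157, -0.0]
wrist_force: [-0.5, 0.3, -1.6]
opening: 0.222
```

move_arm(rows="0 0 0.05 0 0 0 0;0 0 0 0 0 0 0;0 0 0 0 0 0 0")

```text
time_s: 29.5
eef_pos: [0.4042, 0.3557, 0.1493]
eef_rot: [-0.0, 0.988, -0.157, 0.0]
wrist_force: [-0.9, 0.4, 1.0]
opening: 0.229
```

move_arm(rows="0 0 0 0 0 0 0.3;0 0 0 0 0 0 0.4;0 0 0 0 0 0 0.6;0 0 0 0 0 0 1;0 0 0 0 0 0 1;0 0 0 0 0 0 1;0 0 0 0 0 0 1;0 0 0 0 0 0 1")

```text
time_s: 30.3
eef_pos: [0.4041, 0.3556, 0.1491]
eef_rot: [0.0, 0.988, -0.157, -0.0]
wrist_force: [-0.1, 0.3, -0.2]
opening: 0.999
```

```bash
python3 s.py; python3 - <<'E'
from m import *
cv2.imwrite("pics/d3.png",cv2.resize(c["color"],(768,576)))
E
```

```text
30.3 [0.40408 0.3556  0.14911] F [-0.12  0.29 -0.24] T [ 0.049 -0.018 -0.032] yaw -18.05 tilt [-0.      0.0001]
[-0.19 -0.01  0.09] [0.4041  0.35559 0.14916]
[-0.32 -0.51 -0.42] [0.40412 0.35559 0.14914]
[0.04 0.16 0.39] [0.40412 0.35561 0.14916]
```

View pics/d3.png

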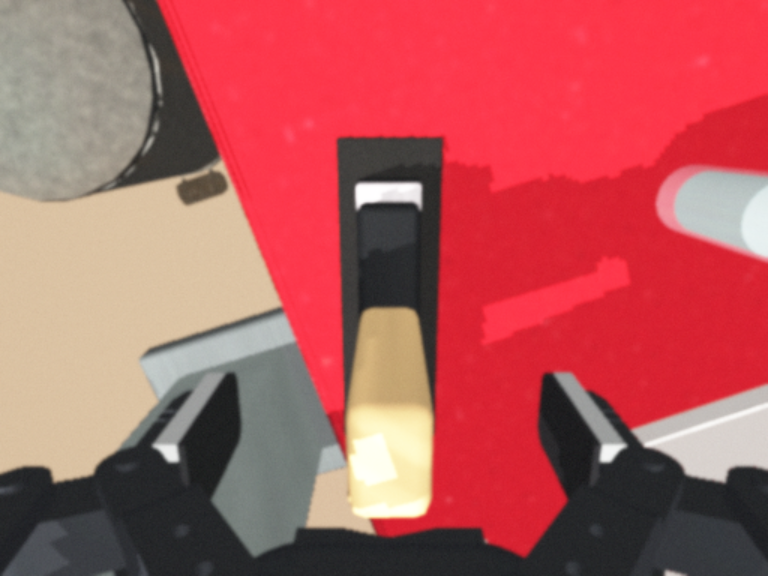

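move_arm(rows="0 0 -0.5 0 0 0 1;0 0 -1.5 0 0 0 1;0 0 -3 0 0 0 1;0 0 -4 0 0 0 1;0 0 -4 0 0 0 1;0 0 -3 0 0 0 1;0 0 -1.5 0 0 0 1;0 0 0 0 0 0 1;0 0 0 0 0 0 1;0 0 0 0 0 0 1")

```text
time_s: 31.55
eef_pos: [0.4033, 0.3551, 0.3218]
eef_rot: [0.001, 0.988, -0.157, -0.002]
wrist_force: [-0.3, -1.0, -1.7]
opening: 0.999
```

```bash
python3 s.py; python3 - <<'E'
from m import *
t=cam("top")
cv2.imwrite("pics/e1.png",np.hstack([cv2.resize(c["color"],(400,300)),cv2.resize(t["color"][140:250,280:390],(300,300))]))
a=cv2.imread("pics/top0.png");cv2.imwrite("pics/e2.png",np.vstack([cv2.resize(k[130:250,:400],(800,240)) for k in(a,t["color"])]))
E
```

```text
31.55 [0.4033  0.35514 0.32179] F [-0.32 -1.   -1.66] T [-0.023  0.029  0.03 ] yaw -18.06 tilt [-0.0027  0.0029]
[ 0.11 -0.33  0.27] [0.40349 0.35523 0.32211]
[ 0.17 -0.14  0.14] [0.4036  0.35531 0.32244]
[ 1.05 -0.19  0.11] [0.40375 0.35538 0.32278]
```

View pics/e1.png

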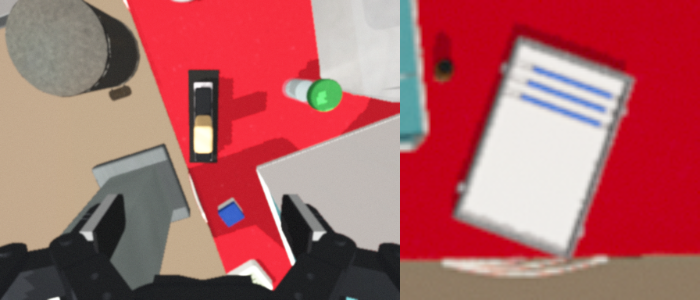

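View pics/e2.png

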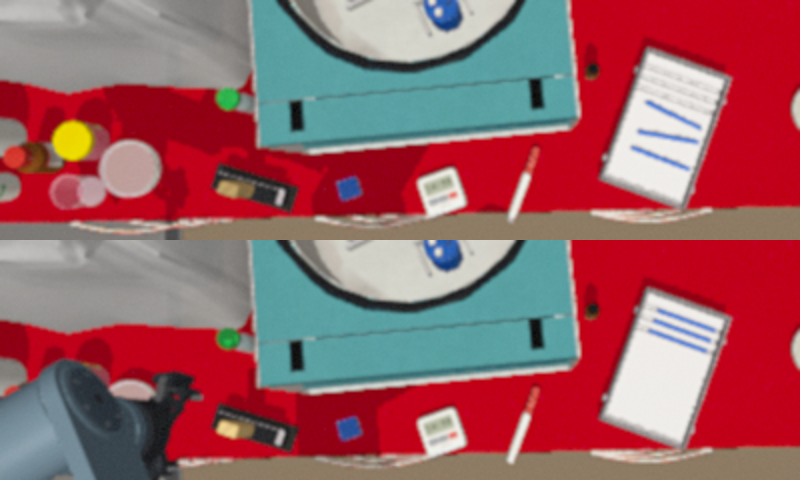

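The rake stands upright in the middle of its pad and the three rods lie in three separate grooves. None of the bystanders that show (box, timer, marker, bottle, tube) has moved.

```bash
python3 -c "
from bench import ctrl
print(ctrl.hand_in())"
```

```text
the job is handed in; nothing more can be done
None
```

The job is done and handed in at about 32 s of the 72 s allowed. I took the rake from its pad and felt for the bed. I then combed the three rods along until each lay in its own groove, and stood the rake back on its pad.

- **Rods:** the last top and wrist pictures show one rod in each of the three grooves. The fingers never touched them.
- **Tine load:** every load I read while combing was between about 4 and 8 N, from feeling the bed through to the last groove. I read the force only at stops every 1 to 2 cm, so short peaks between readings were not seen. The readings carry roughly 1 N of noise.
- **Rake:** it stands upright, and the wrist pictures show it centred on the pad to within about 1–2 mm, as it was at the start. The gripper is open and clear above it.
- **Bystanders:** comparing top pictures from before and after, the box, timer, marker, bottle and tube have not moved. I did not check the petri dish separately.

No check failed. The hand-in gave no verdict.

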